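# Find the leaded spool and counterweight the tilt bin

### The arm

A 7-joint arm with a two-finger parallel gripper is mounted at the origin on the work surface. World frame = base frame: x ahead of the robot, y to its left, z up, the work surface at z = 0. Lengths are in m, angles in rad, forces in N, time in s.
With the tool pointing down it reaches from about 0.4 to 0.75 m from the base axis. Payload 19.5 kg.
Tool frame: the origin (TCP) lies at the very end of the fingers, on their centre line; the grasp point (between the pads) lies 19 mm behind it; y points along the fingers, z is the direction in which the jaws open and shut, and the axes are right-handed (so a half turn about y gives the same grasp; the last joint's range is limited). The gripper opens to 85 mm and grips with 20 to 120 N. Pads are 22 mm wide; open, the fingers measure 114 mm over their backs; the gripper's body (76 mm by 85 mm) begins 54 mm behind the grasp point. The pads swing forward as they close: fully open they stand 13 mm farther back than shut.
Start: joints at [-1.188, 0.707, -0.028, 1.485, 0.022, 0.951, -0.075], TCP at [0.237, 0.524, 0.231] pointing down, gripper open.
Joint ranges: [-2.71, 2.71], [-0.32, 2.16], [-1.57, 1.52], [0, 2.45], [-1.46, 4.6], [0, 2.02], [-2.83, 2.83]. Speed limits (rad/s): [1.89, 1.89, 2.57, 2.57, 3.01, 3.01, 3.01].

### API

Orientations are given as a unit quaternion [w, x, y, z].
In Python, from bench import move_pose, move_l, movej, command_gripper, wait, inverse_kinematics, grab_frame, Unreachable, job_done, trace, get_clock, get_joint_pos, get_joint_velocities, get_joint_efforts, get_tool_pos, get_eef_rot, get_ft_force, get_ft_torque, get_finger_gap gives the robot as it stands. The module is installed in compiled form; this text tells all that it offers. Calls block until the motion is done:
- move_pose(position, orientation): joint-space move of the TCP to a pose.
- move_l(position, ori=None, speed=0.15): straight line of the TCP; ori=None keeps the orientation; speed is the mean speed in m/s.
- movej(angles): joint-space move.
- command_gripper(opening, force=None): opening from 0.0 (shut) to 1.0 (fully open); force is the grip in N (None keeps the last); returns when the fingers have stopped.
- wait(seconds).
- inverse_kinematics(position, orientation): joint angles nearest the present ones, or None.
- grab_frame(name): name is "scene" or "top" or "wrist"; returns a dict with "frame" (480x640x3 uint8, blue, green, red), "camera_matrix" (3x3 intrinsics, pixels), "world_from_camera" (4x4, takes a point from camera to world coordinates); the wrist camera has in their place "T_tool_cam" (4x4, takes a point from camera to tool coordinates, whose origin is the TCP and whose axes are the tool frame's). Camera axes: x right, y down, z forward; pixel columns grow to the right and rows downward; lengths in m; the calibration is good to about 2 mm. A picture is of the moment at which its call begins: read the wrist's pose just before it. There is no depth.
A pose or a line that the arm cannot do raises Unreachable and nothing moves.
- job_done(): hands the job in, once; it reports no verdict.
Trained networks look in the newest picture that a camera, given by its name, has taken for a name from the list of things; names that differ only in an ending like _2 or _b are one class to them, and where a whole thing is asked for, a point or a joint stands for the part that bears it (a point fixed in the world has none). Each returns a list of dicts, best first, with "score" (0 to 1); they miss things now and then, are a little off and sometimes report something else, mostly with a low value. They report only what shows in the picture. A call takes as long as a camera call. They do not tell look-alikes from the thing itself.
- trace(camera, label): "region" (480x640 bool, what is visible of it) and "rect" ([left, top, right, bottom] in pixels, round what is visible of it).
Readings, each from a call of its own:
- get_clock(): time.
- get_joint_pos(): joint angles.
- get_joint_velocities(): joint speeds.
- get_joint_efforts(): joint torques, N m.
- get_tool_pos(): TCP position.
- get_eef_rot(): TCP orientation.
- get_ft_force(): force on the tool from outside, world axes, zero at the start.
- get_ft_torque(): the same for the moment, N m.
- get_finger_gap(): opening from 0.0 (shut) to 1.0 (fully open).
Only numpy, scipy, OpenCV 4.12 (cv2) and the standard library are available. Lean on these libraries where they do the work, as an engineer would, in place of code of your own. Each camera call takes 0.05 s, during which the arm holds its last target. There are 200 camera calls.

### The job

The props-shelf tilt bin has lost its counterweight and hangs tipped forward. Heft the three look-alike wooden spools to find the one with lead in it, mount that one on the upright spindle and let go, so that its weight swings the bin back upright and keeps it there. Leave the other two spools standing upright on the table, and the jar, brush and dummy book around them where they are.

Things in the scene. Friction and masses are not known exactly. Their poses are not given: they have to be found in the camera images.
- spool_a: wooden spool, one of three look-alikes standing on end: 64 mm tall, 60 mm flanges 7 mm thick, 49 mm drum, 20 mm through bore. Grip from above across the upper flange. Two are hollow (about 0.17 kg), one is lead-filled (0.5 to 0.6 kg): which one is unseen and changes every start; the filling may shift 1 mm. Origin: centre of underside; z up the bore.
- spool_b: wooden spool, one of three look-alikes standing on end: 64 mm tall, 60 mm flanges 7 mm thick, 49 mm drum, 20 mm through bore. Grip from above across the upper flange. Two are hollow (about 0.17 kg), one is lead-filled (0.5 to 0.6 kg): which one is unseen and changes every start; the filling may shift 1 mm. Origin: centre of underside; z up the bore.
- spool_c: wooden spool, one of three look-alikes standing on end: 64 mm tall, 60 mm flanges 7 mm thick, 49 mm drum, 20 mm through bore. Grip from above across the upper flange. Two are hollow (about 0.17 kg), one is lead-filled (0.5 to 0.6 kg): which one is unseen and changes every start; the filling may shift 1 mm. Origin: centre of underside; z up the bore.
- seat (a point): centre of the top of the round counterweight plate (68 mm across), 95 mm above the table when empty, on a square galvanised pedestal 82 mm wide, 55 mm tall, in front of the pine shelf. It can sink straight down 30 mm: a spring holds it up with 3.3 N (3.6 N at the bottom), so it stays up under a hollow spool and sinks to its lower stop in about 2 s under the leaded one. z up.
- spindle_tip (a point): tip of the plain upright spindle, 12 mm thick with a tapered end, that rises 78 mm from the middle of the plate and sinks with it. A spool goes over it and stands on the plate; the spindle then sticks out 14 mm. The shelf's front edge is 165 mm behind the spindle.
- bin (a joint): galvanised steel tilt bin (400 x 140 x 160 mm) on pivots under the shelf, linked to the plate through a channel on the table: 0 = tipped forward, plate up (start); 0.6 rad = swung back upright, plate at its lower stop. It stays upright only with enough weight on the plate.
- glue_jar: glass jar, 52 mm across, 85 mm tall; a bystander on the table. Origin: centre of its underside.
- brush: brush 150 mm long lying on the table along its x axis; a bystander. Origin: its underside, at mid-length.
- prop_book: closed dummy book of brown board, 100 x 70 x 24 mm, lying flat on the table; a bystander. Origin: centre of its underside.
There are look-alikes about, which are no part of the job. Leave any pink or purple look-alike of the spool_c alone.

How it is judged:
By the outcome, as a careful person would: the job done as asked, in the order asked, and still so for the second after the job is handed in, with the robot touching nothing.
It also fails if it takes over 72 s, if anything falls off the work surface, if the arm or the gripper's body presses on something with over 40 N, if the wrist force passes 120 N, or if a joint passes its speed limit or range.

## Working session

There is one attempt and no reset: what is moved stays moved. The work goes in short steps, each a Python script; the robot and the scene stay as the last script left them, time stands still between calls to the robot, and variables do not carry over. Pictures are saved under pics/ and viewed, about 8 in all and at most 12, crops included, and the job is handed in when it is done.

```bash
mkdir -p pics; cat > h.py <<'E'
import numpy as np, cv2
from bench import *
def ray(f,u,v):
    K=f["camera_matrix"];T=f["world_from_camera"]
    d=T[:3,:3]@np.linalg.inv(K)@np.array([u,v,1.]);return T[:3,3],d
def onz(f,u,v,z):
    o,d=ray(f,u,v);return o+d*(z-o[2])/d[2]
def proj(f,p):
    T=np.linalg.inv(f["world_from_camera"]);c=T[:3,:3]@np.array(p)+T[:3,3];q=f["camera_matrix"]@c;return q[:2]/q[2]
E
python3 - <<'E'
from h import *
print(get_clock(),get_eef_rot(),get_ft_force())
for c in("scene","top"):
    f=grab_frame(c);im=f["frame"].copy();cv2.imwrite(f"pics/{c}0.png",im)
    print(c,f["world_from_camera"][:3].round(3).tolist(),f["camera_matrix"][0,0])
    for l in("spool_a","seat","spindle_tip","bin","glue_jar","brush","prop_book"):
        for r in trace(c,l):
            m=r["region"];v,u=np.nonzero(m)
            if len(u)==0: continue
            b=r["rect"];print(l,round(r["score"],2),[int(x) for x in b],round(u.mean(),1),round(v.mean(),1),len(u),im[m].mean(0).astype(int))
E
```

```text
0.0 [-0.69082287  0.69160302 -0.14914206  0.14901566] [ 0.75594141  0.14556022 -0.37047119]
scene [[0.581, 0.604, -0.545, 1.21], [0.814, -0.43, 0.391, -0.557], [0.002, -0.671, -0.741, 1.1]] 489.13116694808616
spool_a 0.93 [312, 246, 332, 273] 321.0 257.8 510 [175 155 246]
spool_a 0.88 [340, 223, 359, 252] 348.8 236.8 538 [102 174 221]
spool_a 0.76 [419, 186, 436, 213] 426.1 200.0 435 [102 176 222]
spool_a 0.7 [369, 209, 389, 238] 380.3 225.0 498 [165  67 156]
spool_a 0.61 [414, 226, 441, 257] 428.1 242.0 537 [101 173 219]
seat 0.57 [272, 256, 300, 289] 285.8 273.3 544 [167 187 195]
spindle_tip 0.61 [272, 254, 300, 290] 285.7 274.2 535 [169 188 195]
glue_jar 0.86 [458, 207, 481, 237] 467.8 224.1 502 [188 211 221]
brush 0.49 [415, 228, 440, 256] 427.6 242.2 513 [102 174 219]
brush 0.48 [456, 209, 481, 238] 467.6 223.8 470 [191 214 223]
prop_book 0.63 [347, 185, 381, 216] 364.6 199.7 665 [ 93 180 227]
top [[0.018, -0.987, 0.161, 0.288], [-1.0, -0.019, -0.002, -0.05], [0.005, -0.161, -0.987, 1.591]] 570.8110680405265
spool_a 0.96 [267, 251, 288, 275] 279.4 262.8 438 [119 167 199]
spool_a 0.93 [306, 249, 330, 270] 320.0 259.1 443 [161 152 225]
spool_a 0.75 [228, 245, 254, 265] 241.9 256.7 458 [149  76 139]
spool_a 0.67 [155, 188, 182, 212] 168.7 200.6 421 [176 195 198]
spool_a 0.64 [208, 197, 229, 227] 218.7 209.2 452 [115 162 193]
spool_a 0.58 [157, 241, 188, 270] 173.8 254.7 497 [112 158 189]
seat 0.79 [356, 232, 384, 258] 370.6 244.4 509 [162 177 176]
spindle_tip 0.58 [358, 230, 384, 255] 370.6 244.9 516 [162 177 176]
bin 0.76 [425, 162, 451, 321] 437.3 239.6 2074 [124 138 139]
glue_jar 0.97 [151, 189, 181, 211] 169.0 200.1 414 [177 196 199]
brush 0.74 [271, 176, 286, 221] 278.5 193.7 603 [141 164 176]
brush 0.52 [267, 250, 289, 274] 279.7 263.1 401 [122 171 202]
prop_book 0.72 [205, 284, 240, 325] 224.7 303.9 906 [111 166 200]
```

```bash
python3 - <<'E'
import cv2
a=cv2.imread("pics/scene0.png")[150:330,240:500];b=cv2.imread("pics/top0.png")[150:340,130:470]
cv2.imwrite("pics/s1.png",cv2.resize(a,None,fx=3,fy=3,interpolation=2));cv2.imwrite("pics/t1.png",cv2.resize(b,None,fx=2.3,fy=2.3,interpolation=2))
E
```

```text
(no output)
```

View pics/s1.png

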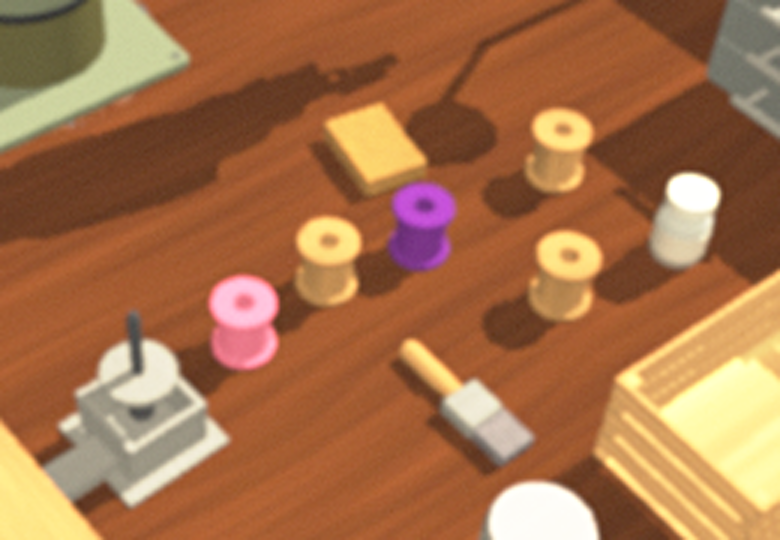

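View pics/t1.png

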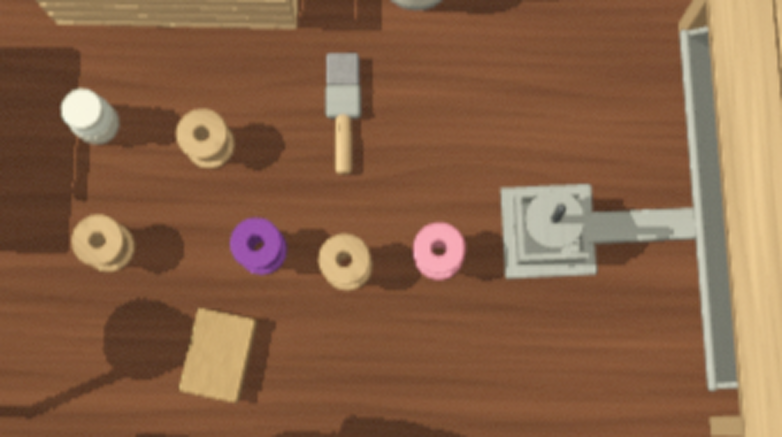

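The candidates for spool_* are the three wooden ones, at top-view pixels (218,208), (173,254) and (280,263). The look-alikes are purple (242,257) and pink (320,259), and I'm leaving both alone. The spindle tip is at about (373,240).

```bash
cat >> h.py <<'E'
from scipy.spatial.transform import Rotation as R
def q(a):
    y=np.array([0,0,-1.]);z=np.array([np.cos(a),np.sin(a),0]);M=np.stack([np.cross(y,z),y,z],1)
    x=R.from_matrix(M).as_quat();return [x[3],x[0],x[1],x[2]]
def wrist():
    q_=get_eef_rot();p=get_tool_pos();f=grab_frame("wrist")
    T=np.eye(4);T[:3,:3]=R.from_quat([q_[1],q_[2],q_[3],q_[0]]).as_matrix();T[:3,3]=p
    f["world_from_camera"]=T@f["T_tool_cam"];return f
E
python3 - <<'E'
from h import *
s=grab_frame("scene");t=grab_frame("top")
for n,z,a,b in [("A",.064,(350,230.3),(279.6,263.5)),("B",.064,(427.7,193.3),(172.6,254.3)),("C",.064,(429.7,235.3),(217.8,207.8)),("tip",.173,(284.7,255),(374.5,239.5)),("plate",.095,(286,273),(370.5,244.5)),("pink",.064,(321,250.5),(320.6,258)),("purple",.064,(381.5,218),(241.5,256))]:
    print(n,onz(s,*a,z).round(4),onz(t,*b,z).round(4))
for a in (0,np.pi/2,np.pi,-np.pi/2):
  for p in ([.49,.08],[.49,.36],[.62,.24],[.55,-.17]):
    j=inverse_kinematics([*p,.25],q(a)); print(round(a,2),p,None if j is None else np.round(j,2))
w=grab_frame("wrist");print(w["T_tool_cam"].round(3),w["camera_matrix"])
E
```

```text
A [0.4864 0.0569 0.064 ] [0.4764 0.0545 0.064 ]
B [0.503  0.3462 0.064 ] [0.4959 0.3438 0.064 ]
C [0.6331 0.2297 0.064 ] [0.6265 0.228  0.064 ]
tip [ 0.5346 -0.1883  0.173 ] [ 0.5283 -0.1901  0.173 ]
plate [ 0.5305 -0.1869  0.095 ] [ 0.5279 -0.1873  0.095 ]
pink [ 0.4998 -0.0546  0.064 ] [ 0.4934 -0.0556  0.064 ]
purple [0.5013 0.1621 0.064 ] [0.4948 0.1579 0.064 ]
0 [0.49, 0.08] [-0.35  0.58  0.22  1.74 -0.16  0.84 -0.06]
0 [0.49, 0.36] [-0.81  0.76  0.27  1.33 -0.21  1.08 -0.51]
0 [0.62, 0.24] [-0.51  0.86  0.24  1.07 -0.19  1.23 -0.29]
0 [0.55, -0.17] [ 0.14  0.7   0.2   1.46 -0.16  1.    0.38]
1.57 [0.49, 0.08] [-0.09  0.57 -0.23  1.73  0.16  0.86  1.17]
1.57 [0.49, 0.36] [-0.6   0.74 -0.2   1.32  0.15  1.09  0.76]
1.57 [0.62, 0.24] [-0.34  0.85 -0.21  1.06  0.17  1.24  1.04]
1.57 [0.55, -0.17] [ 0.37  0.69 -0.25  1.45  0.19  1.02  1.65]
3.14 [0.49, 0.08] [ 0.17  0.64 -0.71  1.72  0.49  0.97  2.41]
3.14 [0.49, 0.36] [-0.39  0.8  -0.66  1.31  0.49  1.19  2.06]
3.14 [0.62, 0.24] [-0.17  0.9  -0.67  1.05  0.53  1.34  2.38]
3.14 [0.55, -0.17] [-0.24  1.01  1.3   1.47 -0.97  1.4  -2.04]
-1.57 [0.49, 0.08] [-0.6   0.66  0.69  1.75 -0.51  0.92 -1.26]
-1.57 [0.49, 0.36] [-1.    0.84  0.74  1.34 -0.58  1.18 -1.78]
-1.57 [0.62, 0.24] [-0.67  0.94  0.72  1.08 -0.58  1.31 -1.59]
-1.57 [0.55, -0.17] [-0.06  0.77  0.66  1.46 -0.51  1.08 -0.87]
[[ 0.     0.955  0.298 -0.076]
 [-0.    -0.298  0.955 -0.143]
 [ 1.    -0.     0.     0.   ]
 [ 0.     0.     0.     1.   ]] [[422.4253143    0.         322.84962482]
 [  0.         422.4253143  239.26858946]
 [  0.           0.           1.        ]]
```

```bash
python3 - <<'E'
from h import *
move_pose([.50,.345,.19],q(0))
f=wrist();cv2.imwrite("pics/w1.png",f["frame"]);print(get_clock(),get_tool_pos(),get_ft_force())
for r in trace("wrist","spool_b"):
    v,u=np.nonzero(r["region"]);print(r["score"],r["rect"],u.mean(),v.mean(),f["frame"][r["region"]].mean(0))
print(proj(f,[.50,.345,.064]))
E
```

```text
2.2167 [0.49893069 0.34651897 0.19017396] [-0.14017654  0.39047881  0.85880159]
0.97 [277.2, 168.9, 369.1, 269.4] 321.6563359884142 220.63692976104272 [133.66082549 201.80086894 241.38508327]
0.79 [285.9, 374.9, 356.7, 451.7] 321.2619263970922 415.290776919582 [182.13221263  78.07791913 166.82053612]
0.76 [437.4, 303.7, 538.0, 380.9] 486.65404364569963 333.88639281129656 [126.04043646 191.64698331 231.57509628]
[324.00794364 230.56133362]
```

View pics/w1.png

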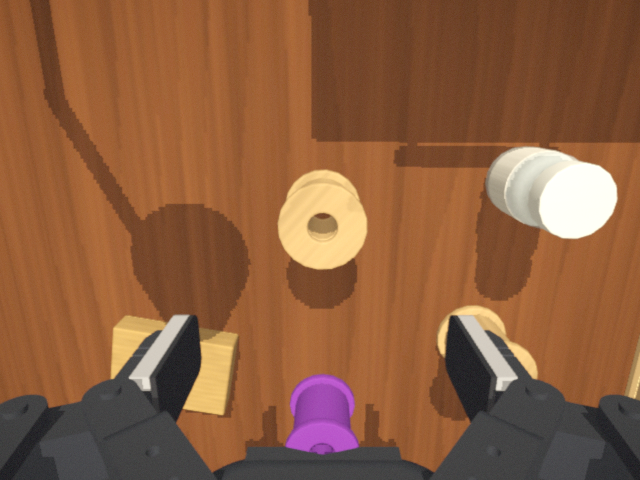

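```bash
cat >> h.py <<'E'
from scipy.optimize import least_squares
def locate(guess,z=.064,r=.03,label="spool_a"):
    f=wrist();g=proj(f,[*guess,z])
    c=[(k,t) for t in trace("wrist",label) for k in [np.hypot((t["rect"][0]+t["rect"][2])/2-g[0],t["rect"][3]-50-g[1])]]
    c=[t for k,t in sorted(c,key=lambda x:x[0]) if f["frame"][t["region"]].mean(0)[2]>f["frame"][t["region"]].mean(0)[0]+50 and f["frame"][t["region"]].mean(0)[1]>f["frame"][t["region"]].mean(0)[0]]
    m=c[0]["region"];v,u=np.nonzero(m)
    tgt=np.array([u.min(),u.max()+1,v.max()+1.]);th=np.linspace(0,2*np.pi,73)
    def res(p):
        P=np.array([proj(f,[p[0]+r*np.cos(k),p[1]+r*np.sin(k),z]) for k in th])
        return np.array([P[:,0].min(),P[:,0].max(),P[:,1].max()])-tgt
    s=least_squares(res,guess,diff_step=1e-3)
    return s.x,s.fun,proj(f,[*s.x,z]),f
E
python3 - <<'E'
from h import *
p,e,px,f=locate([.5,.345]);print(p,e,px,onz(f,322.5,227,.064))
move_pose([*p,.12],q(0))
print(get_tool_pos(),get_clock())
p2,e,px,f=locate(p);print(p2,e,px)
cv2.circle(f["frame"],tuple(int(x) for x in px),2,(0,0,255),-1);cv2.imwrite("pics/w2.png",f["frame"])
E
```

```text
[0.49912424 0.34749898] [ 0.16370207 -0.16366145 -0.0115497 ] [322.49963779 226.6533263 ] [0.49912513 0.34726086 0.064     ]
[0.49908192 0.34763789 0.12056355] 2.75
[0.49876392 0.34761046] [-0.8944272   0.89383483  0.08714532] [321.49110725 265.75549862]
```

View pics/w2.png

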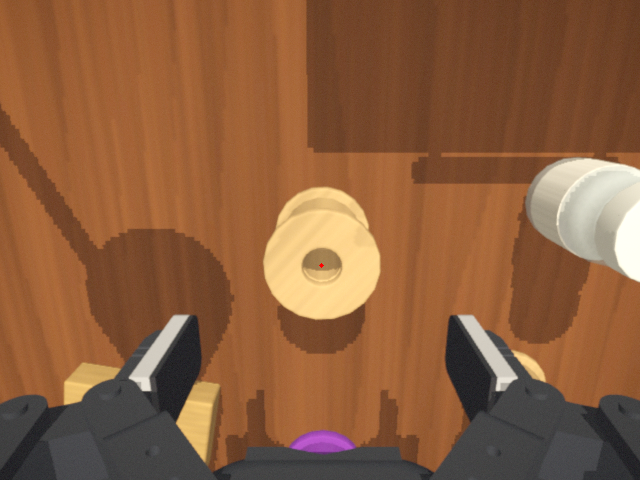

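The marker sits on the bore of spool B at (321,266), so the position fit is good. Next I grip it and heft it.

```bash
cat >> h.py <<'E'
def ft(n=8):
    a=[]
    for _ in range(n): a.append(get_ft_force());wait(.03)
    return np.mean(a,0)
def heft(p,lift=.03):
    x,y=p
    f0=ft();move_l([x,y,.040],q(0),speed=.1);command_gripper(.0,50)
    print("gap",get_finger_gap());z=get_tool_pos()
    move_l([x,y,.040+lift],speed=.08);wait(.3);f1=ft()
    print("df",(f1-f0).round(2),"z",z.round(4),get_tool_pos().round(4),"t",get_clock());return f1-f0
def setdown(p):
    x,y=p;move_l([x,y,.0405],speed=.06);wait(.1);command_gripper(.9);move_l([x,y,.12],speed=.15)
E
python3 - <<'E'
from h import *
p=[.4990,.3475]
d=heft(p)
if d[2]>-3.3: setdown(p);print("light",get_clock())
E
```

```text
gap 0.6733868769946876
df [ 0.12  0.11 -5.11] z [0.499  0.3478 0.0409] [0.499  0.3475 0.0699] t 5.5583
```

It reads 5.1 N, so B looks leaded. There's plenty of time, so I'll put it back and heft the other two as the task asks, to confirm by comparison.

```bash
python3 - <<'E'
from h import *
setdown([.4990,.3475])
for g in ([.630,.229],[.482,.056]):
    move_pose([*g,.16],q(0))
    p,e,px,f=locate(g);print(p,e,px)
    if np.hypot(*(p-np.array(g)))>.012 or abs(e).max()>3: print("doubt");cv2.imwrite("pics/doubt.png",f["frame"]);break
    move_l([*p,.12])
    p,e,px,f=locate(p);print(p,e,px)
    d=heft(p)
    if d[2]<-3.3: print("heavy");break
    setdown(p)
print(get_clock())
E
```

```text
[0.62941995 0.23099604] [-0.78449309  0.7836486   0.06318658] [321.98647397 239.26601568]
[0.62943442 0.2309937 ] [-0.94081257  0.94027919  0.09170388] [322.49274703 266.75185621]
gap 0.673491459356253
df [ 0.44 -0.23 -1.68] z [0.6298 0.2312 0.0413] [0.6294 0.231  0.0699] t 11.325
[0.48196565 0.05589412] [-0.52691003  0.52673668  0.04232885] [320.9965332  243.62000223]
[0.48199437 0.05639884] [-0.57930195  0.57879615  0.056558  ] [321.98794302 265.54990752]
gap 0.6850886547370771
df [-0.17 -0.01 -1.89] z [0.4822 0.0564 0.0409] [0.482  0.0564 0.0699] t 17.2583
19.0167
```

The hollow ones read 1.7 and 1.9 N, so B is the leaded spool. Next I look at the spindle with the wrist camera.

```bash
python3 - <<'E'
from h import *
move_pose([.529,-.188,.26],q(0))
f=wrist();cv2.imwrite("pics/w3.png",f["frame"]);print(get_clock(),get_tool_pos())
for l in("seat","spindle_tip"):
  for r in trace("wrist",l): print(l,r["score"],r["rect"])
print(proj(f,[.529,-.188,.173]),proj(f,[.529,-.188,.095]))
np.savez("w3.npz",K=f["camera_matrix"],T=f["world_from_camera"])
E
```

```text
20.1667 [ 0.52911517 -0.18626433  0.25904922]
seat 0.94 [277.6, 171.5, 367.3, 258.8]
spindle_tip 0.75 [279.5, 168.2, 371.8, 258.4]
[322.28664985 250.14654299] [322.6337833  216.66774052]
```

View pics/w3.png

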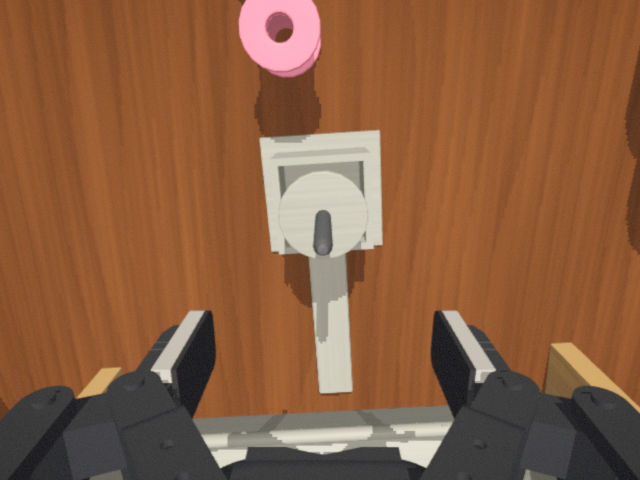

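```bash
python3 - <<'E'
from h import *
d=np.load("w3.npz");f={"camera_matrix":d["K"],"world_from_camera":d["T"]}
im=cv2.imread("pics/w3.png").max(2)
s=im[200:262,300:345]
for r in range(205,262,3):
    u=np.nonzero(im[r,305:342]<125)[0]; print(r,(u.min()+305,u.max()+305,len(u)) if len(u) else None)
print("plate",onz(f,322.5,215.2,.095))
for v in(245,248): print(onz(f,322.7,v,.173))
p=[.529,-.1875]
for z in(.173,.165,.095): print(z,proj(f,[*p,z]))
E
```

```text
205 None
208 None
211 (np.int64(319), np.int64(326), 8)
214 (np.int64(317), np.int64(329), 13)
217 (np.int64(316), np.int64(330), 15)
220 (np.int64(315), np.int64(330), 16)
223 (np.int64(315), np.int64(330), 16)
226 (np.int64(315), np.int64(330), 16)
229 (np.int64(315), np.int64(331), 17)
232 (np.int64(315), np.int64(331), 17)
235 (np.int64(314), np.int64(331), 18)
238 (np.int64(314), np.int64(331), 18)
241 (np.int64(314), np.int64(331), 18)
244 (np.int64(314), np.int64(332), 17)
247 (np.int64(314), np.int64(331), 12)
250 (np.int64(315), np.int64(330), 16)
253 (np.int64(317), np.int64(328), 12)
256 (np.int64(305), np.int64(306), 2)
259 (np.int64(305), np.int64(308), 4)
plate [ 0.52889838 -0.18686885  0.095     ]
[ 0.52923247 -0.1848994   0.173     ]
[ 0.52923496 -0.18670361  0.173     ]
0.173 [322.28760281 249.31913095]
0.165 [322.33273883 244.9885744 ]
0.095 [322.63467479 216.01946012]
```

```bash
python3 - <<'E'
from h import *
move_pose([.499,.3475,.16],q(0))
p,e,px,f=locate([.499,.3475]);print(p,e,px)
move_l([*p,.12]);p,e,px,f=locate(p);print(p,e,px)
d=heft(p)
assert d[2]<-3.3
move_l([*p,.26],speed=.15)
move_l([.529,-.1873,.26],speed=.2);wait(.3)
t=get_tool_pos();print(t,get_finger_gap(),ft(),get_clock())
f=wrist();cv2.imwrite("pics/w4.png",f["frame"][100:]);print(proj(f,[*t[:2],t[2]+.024]),proj(f,[.529,-.1873,.173]))
E
```

```text
[0.62443963 0.26805519] [-5.12973097  5.08513105  0.41213406] [514.27165525 356.45016304]
[0.62930482 0.23084238] [-0.49866415  0.49673786  0.0483126 ] [331.98685308 332.76738247]
gap 0.6745907716672286
df [ 0.29  0.12 -1.86] z [0.6295 0.2313 0.0411] [0.6293 0.2308 0.0699] t 26.3333Traceback (most recent call last):
  File "<stdin>", line 6, in <module>
AssertionError
```

The network missed B in that frame and my code took its neighbour C instead. The assertion stopped it while it was holding C 3 cm up. I'll set C back where it was and return to B, this time with a position guard.

```bash
python3 - <<'E'
from h import *
setdown([.6293,.2308])
move_l([.56,.29,.16],speed=.2);move_pose([.499,.3475,.13],q(0))
g=np.array([.499,.3475])
for i in range(4):
    p,e,px,f=locate(g)
    ok=np.hypot(*(p-g))<.006 and abs(e).max()<2.5
    print(p,e,px,ok)
    if ok: break
cv2.imwrite("pics/w4.png",f["frame"])
assert ok
d=heft(p)
assert d[2]<-3.3
move_l([*p,.26],speed=.15)
move_l([.529,-.1873,.26],speed=.2);wait(.3)
t=get_tool_pos();print(t,get_finger_gap(),ft(),get_clock())
f=wrist();cv2.imwrite("pics/w5.png",f["frame"]);print(proj(f,[*t[:2],t[2]+.024]),proj(f,[.529,-.1873,.173]))
E
```

```text
[0.49874303 0.34667488] [-0.69592959  0.69536769  0.06502895] [321.48869364 260.44418284] True
gap 0.669534407899825
df [-0.25 -0.27 -4.49] z [0.4988 0.347  0.041 ] [0.4987 0.3467 0.0699] t 32.0333
[ 0.52902934 -0.18718284  0.26000371] 0.6674071327528409 [ 0.05351425 -0.3356941  -5.03552478] 36.8417
[321.52774442 354.77911437] [322.20286092 246.79107277]
```

View pics/w5.png

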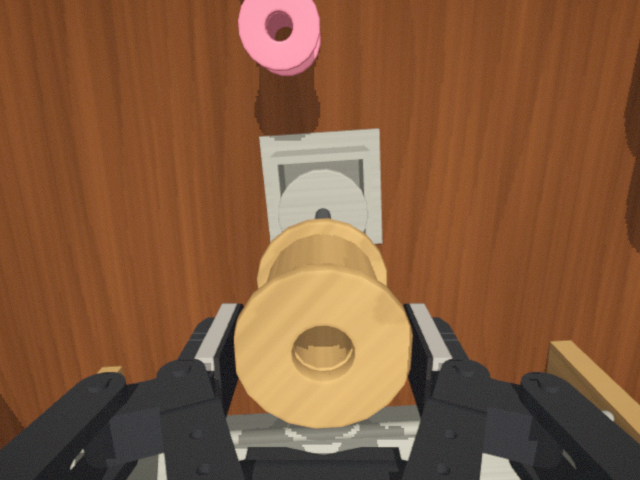

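```bash
python3 - <<'E'
from h import *
f=wrist();t=get_tool_pos();th=np.linspace(0,2*np.pi,73)
for r in trace("wrist","spool_a"): print(r["score"],r["rect"])
def bb(x,y,z):
    P=np.array([proj(f,[x+.03*np.cos(k),y+.03*np.sin(k),z]) for k in th]);return [P[:,0].min(),P[:,0].max(),P[:,1].min(),P[:,1].max()]
tg=np.array([235.5,411.5,264,427])
s=least_squares(lambda p:np.array(bb(p[0],p[1],p[2]))-tg,[t[0],t[1],t[2]+.023],diff_step=1e-4);print(s.x-t,s.fun)
s=least_squares(lambda p:np.array(bb(p[0],p[1],t[2]+.023))-tg,t[:2],diff_step=1e-4);print(s.x-t[:2],s.fun)
E
```

```text
0.91 [234.3, 221.5, 409.8, 428.5]
0.59 [239.5, 0.5, 321.9, 73.7]
[ 0.00063708 -0.00102061  0.01965046] [-2.09139591  2.09069024  2.24271388 -2.54684809]
[0.00063365 0.00080844] [-4.56485321  4.56158448  0.56979301  0.03752356]
```

```bash
python3 - <<'E'
from h import *
for z in (.22,.205,.19,.165,.145,.138):
    move_l([.5286,-.1873,z],speed=.06);print(z,np.round(get_ft_force(),2),np.round(get_tool_pos(),4))
    if np.abs(np.array(get_ft_force())-[0,-.3,-5]).max()>6: print("contact");break
else:
    wait(.2);print(ft());command_gripper(.95);print(get_finger_gap(),get_clock())
    move_l([.5286,-.1873,.26],speed=.12);wait(1.5)
    print(get_clock(),ft())
    f=wrist();cv2.imwrite("pics/w6.png",f["frame"])
    for r in trace("wrist","spool_a"): print(r["score"],r["rect"])
    for z in(.159,.129): print(z,proj(f,[.529,-.1873+.0,z]),proj(f,[.559,-.1873,z])-proj(f,[.499,-.1873,z]))
    s=grab_frame("scene");cv2.imwrite("pics/s6.png",cv2.resize(s["frame"][150:330,200:500],None,fx=2.6,fy=2.6,interpolation=2))
E
```

```text
0.22 [ 0.26  0.08 -5.46] [ 0.5287 -0.1874  0.2203]
0.205 [ 0.14 -0.39 -4.83] [ 0.5285 -0.1873  0.2047]
0.19 [ 0.83 -0.36 -4.66] [ 0.5285 -0.1873  0.1897]
0.165 [ 0.75 -0.75 -5.16] [ 0.5286 -0.1874  0.1649]
0.145 [-0.29  0.02 -4.39] [ 0.5285 -0.1873  0.1448]
0.138 [ 0.14  0.07 -4.35] [ 0.5285 -0.1872  0.1377]
[ 0.24130758  0.08395209 -4.82627655]
0.9529681208901205 40.7583
43.425 [-0.00139048  0.08287062 -0.19736501]
0.6 [278.3, 171.2, 365.1, 267.6]
0.159 [322.90557739 239.48551521] [9.90904505e+01 8.09899379e-03]
0.129 [322.93366785 226.1760947 ] [8.91140654e+01 5.12856093e-03]
```

View pics/s6.png

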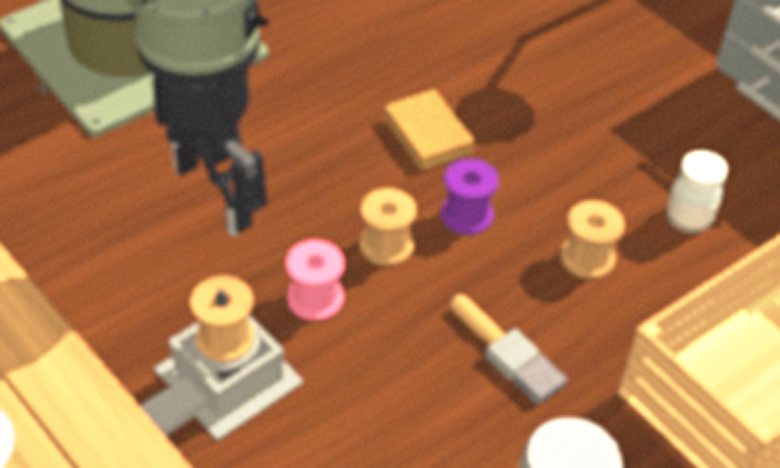

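View pics/w6.png

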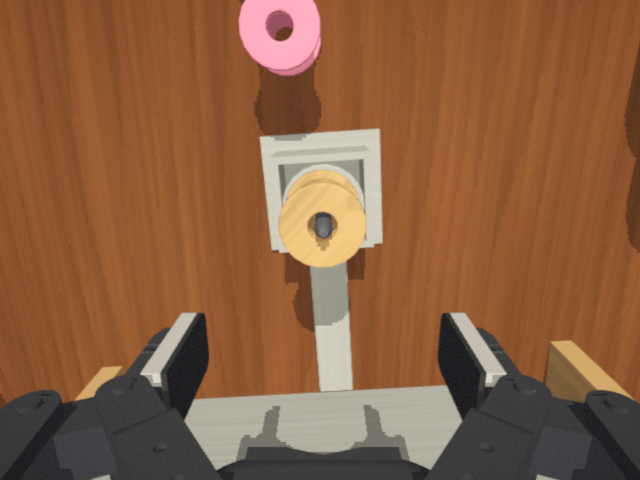

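Spool B is on the spindle at (322,224), with the tip showing through the bore, and the bin panel has moved in. I'll check once more that it has settled, then hand in.

```bash
python3 - <<'E'
from h import *
a=cv2.imread("pics/w6.png");wait(1.5);f=wrist();d=cv2.absdiff(a,f["frame"]).max(2);print("changed px",(d>40).sum())
m=(f["frame"][:,:,0]<150)&(f["frame"][:,:,2]>200);m=m[150:290,250:400];v,u=np.nonzero(m);print(u.min()+250,u.max()+250,v.min()+150,v.max()+150)
th=np.linspace(0,6.28,73)
for z in(.159,.14,.129):
    P=np.array([proj(f,[.529+.03*np.cos(k),-.1873+.03*np.sin(k),z]) for k in th]);print(z,P.min(0),P.max(0))
print(get_clock());job_done()
E
```

```text
changed px 0
279 365 170 267
0.159 [273.39105252 190.43170736] [372.48932679 285.12177919]
0.14 [276.68859908 184.74013776] [369.22534996 273.71911594]
0.129 [278.40549602 181.78755908] [367.52595412 267.76196855]
45.3917
the job is handed in; nothing more can be done
```

The leaded spool is mounted on the spindle and released, and the bin has swung back. I handed the job in at about 45 s, inside the 72 s limit.

- **Hefting:** The spool at (0.499, 0.347) weighed 5.1 N, and 4.5 N when I lifted it again. The other two read 1.7 N and 1.9 N, so they are the hollow ones. Both were set back upright.
- **Mounting:** The spool went over the spindle without any extra contact force.
- **Last checks:**
  - The spindle tip shows through the bore.
  - The spool's top flange matches the predicted outline for the plate at its lower stop (bottom row 267 seen, 267.8 predicted).
  - No pixels changed over a further 1.5 s, and the gripper is clear and open with about zero force.
  - The last scene picture shows the other two spools standing. The jar, brush, book and the pink and purple look-alikes are, by eye, where they were.
- **What went wrong:** At one point the network missed the leaded spool, and my code picked up the hollow one at (0.629, 0.231) instead. The weight check caught it 3 cm up, and I put it back in the same place.
- **Not measured:** I judged the bin's angle from the plate's height and the wrist picture, not by measuring the bin itself.

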